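Sort toy wheels, axle sticks and a block at the router bench

ROBOT

A 6-joint arm with a two-finger parallel gripper is mounted at the origin on the work surface. World frame = base frame: x ahead of the robot, y to its left, z up, the work surface at z = 0. Lengths are in m, angles in degrees, forces in N, time in s.
With the tool pointing down it reaches from about 0.35 to 0.875 m from the base axis. Payload 4.2 kg.
Tool frame: the origin (TCP) lies midway between the tips of the shut fingers; the grasp point (between the pads) lies r.pinch_z behind it (r.pinch_z is the distance from the TCP to the grasp point, in m); z points along the fingers, y is the direction in which the jaws open and shut (so a half turn about z gives the same grasp; the last joint's range is limited). The gripper opens to 87 mm and grips with 3 to 60 N. Pads are 19 mm wide; open, the fingers measure 117 mm over their backs; the gripper's body (75 mm by 190 mm) begins 51 mm behind the grasp point.
Start: joints at [88.041, 22.042, 0.453, 0, -68.411, -14.817], TCP at [0.18, 0.598, 0.223] pointing down, gripper open.
Joint ranges: [-179.83, 179.83], [-69.29, 118.12], [-61.27, 80.66], [-181.25, 117.63], [-171.15, -9.14], [-177.46, 177.46]. Speed limits (degrees/s): [159.86, 159.86, 180, 180, 180, 180].

INTERFACE

Orientations are given as a 3x3 rotation matrix whose columns are the frame's x, y, z axes.
In Python, from station import r gives the robot as it stands. The module is installed in compiled form; this text tells all that it offers.
- The arm moves only by the tool play_rows, never from a script. Its argument "deltas" is a list of rows, each a list of 7 numbers: the shift along the tool's x, y, z in units of 25 mm (1.0 is 25 mm), then the turn, a rotation vector about the tool's x, y, z in units of 5 degrees (1.0 is 5 degrees), then the finger opening in mm, from 0 to 87. In form: [[tx, ty, tz, wx, wy, wz, fingers], ...]. A call has 1 to 12 rows; each row is the pose to reach, as a shift and turn from the pose commanded when the call began, along the tool's axes at that moment; what a row does not reach only later rows make up. A row lasts 1/10 s, in which the tool goes at most 50 mm and 8.59 degrees, less where a joint would pass 70% of its speed; a pose out of reach is approached as far as the arm can. A call with a gripper value outside its range is refused whole. The fingers move at their own pace and stop on an object; the grip force is fixed at half the most. Time passes only in rows, so rows that repeat a pose let the fingers close. It gives the time, the measured TCP pose, the force and the opening at its end, in the units of the state.
- r.sense(): the state, without advancing time (a new reading comes with each control period).
- r.capture(name): name is "side" or "top"; returns a dict with "pixels" (400x640x3 uint8, red, green, blue), "camera_matrix" (3x3 intrinsics, pixels), "R" (3x3) and "t" (3): a world point X has camera coordinates R X + t. Camera axes: x right, y down, z forward; pixel columns grow to the right and rows downward; lengths in m; the calibration is good to about 2 mm. A picture is of the moment at which its call begins. There is no depth.
- r.finish_job(): hands the job in, once; it reports no verdict.
Trained networks look in the newest picture that a camera, given by its name, has taken for a name from the list of things; names that differ only in an ending like _2 or _b are one class to them, and where a whole thing is asked for, a point or a joint stands for the part that bears it (a point fixed in the world has none). Each returns a list of dicts, best first, with "score" (0 to 1); they miss things now and then, are a little off and sometimes report something else, mostly with a low value. They report only what shows in the picture. A call takes as long as a camera call. They do not tell look-alikes from the thing itself.
- r.spot_in(camera, target): "centre" ([x, y, z] in m, in world coordinates, good to about 4 mm: the middle of the surface that is visible of it).
- r.cut_out(camera, target): "region" (400x640 bool, what is visible of it).
The state is a dict: "time_s": time; "joints": joint angles; "joint_velocities": joint speeds; "effort": joint torques, N m; "tcp_pos": TCP position; "ee_rot": TCP orientation; "wrist_force": force on the tool from outside, world axes, zero at the start; "moment": the same for the moment, N m; "gripper_width": opening from 0.0 (shut) to 1.0 (fully open).
Only numpy, scipy, OpenCV 4.12 (cv2) and the standard library are available. Lean on these libraries where they do the work, as an engineer would, in place of code of your own. Each camera call takes 0.05 s, during which the arm holds its last target.

TASK

Sort the freshly cut toy parts: lay the two round wheels flat in the tray with the two square bays, one in each bay, and the two square sticks lengthwise in the tray with the two long bays, one in each bay. Start the next course of the block stack with the brick-shaped block: lay it flat on the two blocks there, in line with them and centred over their joint, half a length over each. Leave the sanding block and the brush where they are.

Things in the scene. Friction and masses are not known exactly. Their poses are not given: they have to be found in the camera images.
- wheel_a_mid (a point): loose round toy wheel of pale wood, a disc 52 mm in diameter and 24 mm thick with a small dark bore mark on one face, lying flat on the table. Point: its centre, 12 mm up; z is the wheel's axis. Identical with the other wheel; 35 g
- wheel_b_mid (a point): loose round toy wheel of pale wood, a disc 52 mm in diameter and 24 mm thick with a small dark bore mark on one face, lying flat on the table. Point: its centre, 12 mm up; z is the wheel's axis. Identical with the other wheel; 35 g
- stick_a_mid (a point): loose straight axle stick of pale wood, square section 20 x 20 mm, 90 mm long, lying on the table. Point: its centre, 10 mm up; its own y axis runs along its length. Identical with the other stick; 30 g
- stick_b_mid (a point): loose straight axle stick of pale wood, square section 20 x 20 mm, 90 mm long, lying on the table. Point: its centre, 10 mm up; its own y axis runs along its length. Identical with the other stick; 30 g
- block_mid (a point): loose brick-shaped block of pale wood, 48 mm wide (own x), 90 mm long (own y), 24 mm thick. Point: its centre, 12 mm up; 70 g
- wheel_tray: fixed shallow brown wooden tray, 95 mm (own x) by 175 mm (own y), 10 mm high overall, walls 5 mm thick, floor 5 mm thick (the tray is low, so wheels stand well above its rim). A divider across the middle makes two nearly square bays, 85 x 80 mm inside, their centres at y = +42.5 and -42.5 mm (x = 0) of the tray. Origin: centre of its underside, on the table; z up
- stick_tray: fixed shallow brown wooden tray, 145 mm (own x) by 115 mm (own y), 10 mm high overall, walls 5 mm thick, floor 5 mm thick. A divider along the middle makes two long bays, 65 mm (x) by 105 mm (y) inside, their centres at x = +35 and -35 mm (y = 0) of the tray; a stick lies in a bay with its length along the tray's y. Origin: centre of its underside, on the table; z up
- stack: the begun block stack, fixed: on a brown wooden base board 66 x 200 x 6 mm lie two blocks like the loose one, flat and end to end along the stack's own y, with a 2 mm joint between them at y = 0. Their tops are 30 mm above the table; the blocks together are 48 mm wide (own x) and 182 mm long (own y). Origin: centre of the board's underside, under the joint; z up
- sander: bystander: loose cork sanding block 60 x 110 x 36 mm (paper underneath), lying beyond the work; origin at the centre of its underside. Not to be disturbed
- brush: bystander: loose bench brush about 200 mm long lying on the far side of the table; origin at its underside, near the middle. Not to be disturbed
Things that resemble listed ones, but are neither listed nor needed, are in the scene too. Leave any purple look-alike of the part that bears stick_b_mid alone.

How it is judged:
By the outcome, as a careful person would: the job done as asked, in the order asked, and still so for the second after the job is handed in, with the robot touching nothing.
It also fails if it takes over 104 s, if anything falls off the work surface, if the arm or the gripper's body presses on something with over 40 N, if the wrist force passes 120 N, or if a joint passes its speed limit or range.

## Working session

There is one attempt and no reset: what is moved stays moved. The work goes in short steps, Python scripts to look and compute and a tool call to move; the robot and the scene stay as the last step left them, time stands still between calls to the robot, and variables do not carry over. Pictures are saved under pics/ and viewed, and the job is handed in when it is done.

Besides the shell and the picture viewer there is one more tool, called after "Request:" as name(argument=value, ...) on one line, values as JSON. play_rows: Moves the arm, as the interface text tells. Its arguments: {"type":"object","properties":{"deltas":{"type":"array","items":{"type":"array","items":{"type":"number"}}}},"required":["deltas"]}

```bash
mkdir -p pics; python3 - <<'E'
from station import r
import cv2
s=r.sense(); print({k:s[k] for k in('time_s','tcp_pos','ee_rot','gripper_width','wrist_force')}, r.pinch_z)
for n in('side','top'):
    c=r.capture(n); cv2.imwrite(f'pics/{n}0.png',c['pixels'][:,:,::-1]); print(n,c['camera_matrix'],c['R'],c['t'])
for t in ['wheel_a_mid','stick_a_mid','block_mid','wheel_tray','stick_tray','stack','sander','brush']:
    for n in('top','side'):
        print(t,n,[(d['score'],[round(float(x),3) for x in d['centre']]) for d in r.spot_in(n,t)])
print(r.sense()['time_s'])
E
```

```text
{'time_s': 0.0, 'tcp_pos': array([0.18018283, 0.59782193, 0.2214404 ]), 'ee_rot': array([[ 9.57383247e-01, -2.88819988e-01, -5.77014241e-04],
       [-2.88820556e-01, -9.57380827e-01, -2.15377673e-03],
       [ 6.96314000e-05,  2.22864334e-03, -9.99997514e-01]]), 'gripper_width': 1.0029045376982972, 'wrist_force': array([-0.06270323,  0.30032574,  0.38733284])} 0.0187
side [[379.13355665   0.         311.23478106]
 [  0.         379.13355665 202.96648666]
 [  0.           0.           1.        ]] [[-0.91183593 -0.4099839   0.02164326]
 [-0.2910128   0.60825062 -0.73847324]
 [ 0.28959762 -0.67966491 -0.67393534]] [0.51657553 0.19713887 0.80108152]
top [[411.65404618   0.         320.5132639 ]
 [  0.         411.65404618 196.74568769]
 [  0.           0.           1.        ]] [[-0.0282126  -0.99954893  0.01029465]
 [-0.99552026  0.02716617 -0.09056169]
 [ 0.09024117 -0.01280351 -0.99583764]] [0.0025579  0.5448473  1.27921428]
wheel_a_mid top [(0.46, [0.453, -0.015, 0.024])]
wheel_a_mid side [(0.74, [0.452, -0.004, 0.027])]
stick_a_mid top [(0.49, [0.36, 0.271, 0.02])]
stick_a_mid side [(0.94, [0.352, 0.275, 0.023])]
block_mid top [(0.89, [0.364, -0.267, 0.026]), (0.25, [0.357, 0.276, 0.022])]
block_mid side [(0.74, [0.37, -0.262, 0.026])]
wheel_tray top [(0.62, [0.559, 0.386, 0.004])]
wheel_tray side [(0.97, [0.557, 0.393, 0.006])]
stick_tray top [(0.71, [0.641, -0.001, 0.005])]
stick_tray side [(0.65, [0.635, 0.004, -0.0])]
stack top [(0.58, [0.534, -0.362, 0.027])]
stack side [(0.74, [0.53, -0.344, 0.03])]
sander top [(0.64, [0.761, 0.202, 0.042]), (0.23, [0.359, 0.268, 0.022])]
sander side [(0.92, [0.76, 0.218, 0.036])]
brush top [(0.88, [0.75, -0.196, 0.021]), (0.25, [0.639, 0.002, 0.008])]
brush side [(0.92, [0.741, -0.189, 0.015]), (0.42, [0.529, -0.345, 0.033])]
0.9
```

View pics/top0.png

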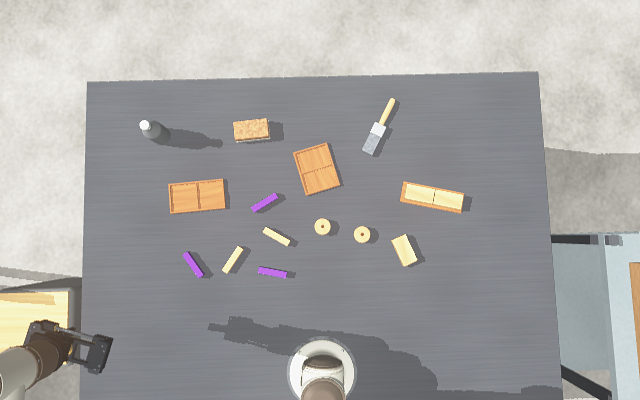

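View pics/side0.png

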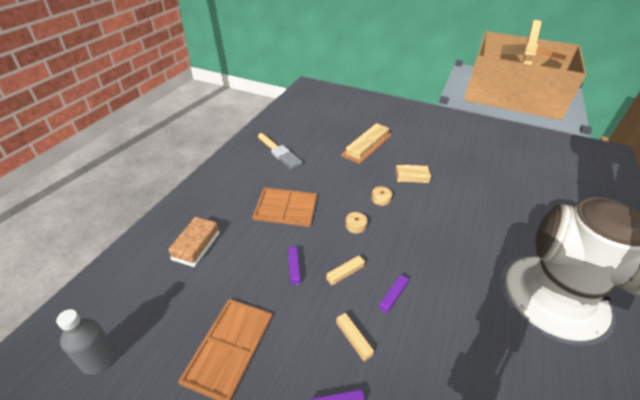

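Top view: wheels at (322,227) and (362,234); pale sticks at (277,236) and (233,260); three purple look-alikes at (264,203), (193,264) and (272,272); block at (404,250); stack at (432,196); stick tray at (317,169); wheel tray at (197,196). I'll fit the model silhouettes in both views.

```bash
cat > fit.py <<'E'
import numpy as np, cv2
from scipy.optimize import minimize
UP=4
def box(sx,sy,z0,z1):
    return np.array([[a*sx/2,b*sy/2,z] for a in(-1,1) for b in(-1,1) for z in(z0,z1)])
def cyl(d,z0,z1):
    th=np.arange(0,2*np.pi,.2); return np.array([[d/2*np.cos(t),d/2*np.sin(t),z] for t in th for z in(z0,z1)])
SH={'wheel':cyl(.052,0,.024),'stick':box(.02,.09,0,.02),'block':box(.048,.09,0,.024),'wheel_tray':box(.095,.175,0,.01),
 'stick_tray':box(.145,.115,0,.01),'stack':box(.048,.182,.006,.03)}
def proj(c,X):
    p=(c['R']@X.T).T+c['t']; q=(c['camera_matrix']@p.T).T; return q[:,:2]/q[:,2:]
def place(P,x,y,yaw,dz=0):
    c,s=np.cos(yaw),np.sin(yaw); R=np.array([[c,-s,0],[s,c,0],[0,0,1]]); return P@R.T+[x,y,dz]
def mask(c,kind):
    im=cv2.resize(c['pixels'],None,fx=UP,fy=UP,interpolation=cv2.INTER_CUBIC)
    h=cv2.cvtColor(im,cv2.COLOR_RGB2HSV).astype(int)
    warm=(h[...,0]<32)&(h[...,1]>60)&(h[...,2]>60)
    return warm
def hullmask(c,P,roi):
    x0,y0,x1,y1=roi
    u=(proj(c,P)+.5)*UP-.5-[x0,y0]
    m=np.zeros((y1-y0,x1-x0),np.uint8)
    hh=cv2.convexHull(u.astype(np.float32))
    cv2.fillConvexPoly(m,np.round(hh*16).astype(np.int32),1,shift=4)
    return m>0
def fit(cams,kind,x,y,yaw,masks=None,names=('top','side'),dz=0,pad=12):
    P=SH[kind]; data=[]
    for n in names:
        c=cams[n]; u=proj(c,place(P,x,y,yaw,dz))
        x0,y0=np.maximum(((u.min(0)-pad)*UP).astype(int),0); x1,y1=np.minimum(((u.max(0)+pad)*UP).astype(int),[640*UP,400*UP])
        M=(masks or {}).get(n); M=mask(c,kind) if M is None else M
        M=M[y0:y1,x0:x1].astype(np.uint8)
        # component best overlapping expected
        k,lab=cv2.connectedComponents(M); hm=hullmask(c,place(P,x,y,yaw,dz),(x0,y0,x1,y1))
        cnt=np.bincount(lab[hm],minlength=k); cnt[0]=0
        data.append((c,(x0,y0,x1,y1),lab==cnt.argmax()))
    def cost(p):
        e=0
        for c,roi,M in data:
            m=hullmask(c,place(P,p[0]/1e3,p[1]/1e3,np.radians(p[2]),dz),roi); e+=(m^M).sum()/(m|M).sum()
        return e/len(data)
    best=None
    for d in ([0] if kind=='wheel' else [-12,0,12]):
        p0=np.array([x*1e3,y*1e3,np.degrees(yaw)+d])
        s=minimize(cost,p0,method='Nelder-Mead',options=dict(initial_simplex=p0+np.array([[0,0,0],[6,0,0],[0,6,0],[0,0,8]]),xatol=.05,fatol=1e-4))
        if best is None or s.fun<best.fun: best=s
    return best.x.round(2),round(float(best.fun),3)
E
cat > m1.py <<'E'
from fit import *
from station import r
cams={n:r.capture(n) for n in('top','side')}
np.save('cams0.npy',cams,allow_pickle=True)
def back(u,v,z):
    c=cams['top']; d=c['R'].T@np.linalg.inv(c['camera_matrix'])@[u,v,1]; o=-c['R'].T@c['t']; return (o+d*(z-o[2])/d[2])[:2]
for nm,k,u,v,yaw in [('wheel1','wheel',322,227,0),('wheel2','wheel',362,234,0),('stick1','stick',277,236,60),('stick2','stick',233,260,-30),
   ('block','block',404,250,20),('wheel_tray','wheel_tray',197,196,90),('stick_tray','stick_tray',317,169,15),('stack','stack',432,196,80)]:
    x,y=back(u,v,.015)
    for ns in(('top','side'),('top',),('side',)):
        print(nm,ns,fit(cams,k,x,y,np.radians(yaw),names=ns))
E
python3 m1.py
```

```text
wheel1 ('top', 'side') (array([452.15, -15.23,   6.2 ]), 0.162)
wheel1 ('top',) (array([451.7 , -15.24,   4.06]), 0.265)
wheel1 ('side',) (array([453.37, -15.2 ,   3.7 ]), 0.029)
wheel2 ('top', 'side') (array([ 424.14, -139.43,    1.8 ]), 0.152)
wheel2 ('top',) (array([ 423.58, -139.44,    1.45]), 0.246)
wheel2 ('side',) (array([ 425.29, -139.38,    1.52]), 0.03)
stick1 ('top', 'side') (array([426.61, 131.08, 148.53]), 0.476)
stick1 ('top',) (array([439.12, 133.01, 152.5 ]), 0.907)
stick1 ('side',) (array([426.21, 130.76, 148.48]), 0.042)
stick2 ('top', 'side') (array([357.48, 269.69,  55.31]), 0.428)
stick2 ('top',) (array([354.11, 265.16,  61.76]), 0.791)
stick2 ('side',) (array([ 357.44,  270.25, -124.56]), 0.066)
block ('top', 'side') (array([ 370.44, -271.37,  112.78]), 0.271)
block ('top',) (array([ 369.69, -271.43,  -67.3 ]), 0.487)
block ('side',) (array([ 371.03, -271.76,  113.56]), 0.045)
wheel_tray ('top', 'side') (array([560.93, 384.78,   4.18]), 0.024)
wheel_tray ('top',) (array([560.33, 384.43, 184.46]), 0.015)
wheel_tray ('side',) (array([561.49, 385.6 , 184.48]), 0.03)
stick_tray ('top', 'side') (array([ 6.3846e+02, -3.8000e-01,  1.5720e+01]), 0.034)
stick_tray ('top',) (array([638.68,  -0.68,  15.45]), 0.017)
stick_tray ('side',) (array([639.17,   1.09,  14.96]), 0.048)
stack ('top', 'side') (array([ 530.01, -349.88,  166.44]), 0.313)
stack ('top',) (array([ 524.22, -370.99,  168.39]), 0.385)
stack ('side',) (array([ 535.56, -350.88,  162.44]), 0.224)
```

```bash
python3 - <<'E'
s=open('fit.py').read()
s=s.replace("warm=(h[...,0]<32)&(h[...,1]>60)&(h[...,2]>60)","i=im.astype(int); warm=(i[...,0]-i[...,2]>28)&(h[...,0]<35)")
s=s.replace("'stack':box(.048,.182,.006,.03)}","'stack':np.vstack([box(.048,.182,.006,.03),box(.066,.2,0,.006)])}")
s=s.replace("    hh=cv2.convexHull(u.astype(np.float32))\n    cv2.fillConvexPoly(m,np.round(hh*16).astype(np.int32),1,shift=4)",
"    for q in ([u[:8],u[8:]] if len(u)==16 else [u]):\n        hh=cv2.convexHull(q.astype(np.float32)); cv2.fillConvexPoly(m,np.round(hh*16).astype(np.int32),1,shift=4)")
open('fit.py','w').write(s)
m=open('m1.py').read().replace("cams={n:r.capture(n) for n in('top','side')}\n","cams=np.load('cams0.npy',allow_pickle=True).item()\n").replace("np.save('cams0.npy',cams,allow_pickle=True)\n","").replace("from station import r\n","")
open('m2.py','w').write(m+"""
c=cams['top']; v=cv2.resize(c['pixels'],None,fx=4,fy=4)
M=mask(c,0); v[M^cv2.erode(M.astype(np.uint8),np.ones((3,3))).astype(bool)]=[255,0,0]
cv2.imwrite('pics/mask1.png',v[600:1150,640:1440,::-1])
""")
E
python3 m2.py
```

```text
wheel1 ('top', 'side') (array([452.46, -15.1 ,   4.21]), 0.049)
wheel1 ('top',) (array([451.55, -14.93,   3.22]), 0.037)
wheel1 ('side',) (array([453.56, -15.41,   8.01]), 0.034)
wheel2 ('top', 'side') (array([ 424.08, -139.32,    3.83]), 0.052)
wheel2 ('top',) (array([ 423.36, -139.45,    2.46]), 0.035)
wheel2 ('side',) (array([ 425.32, -139.68,    3.74]), 0.039)
stick1 ('top', 'side') (array([425.4 , 131.81, 149.15]), 0.088)
stick1 ('top',) (array([424.64, 131.8 , 148.7 ]), 0.065)
stick1 ('side',) (array([426.46, 131.5 , 148.5 ]), 0.061)
stick2 ('top', 'side') (array([ 356.27,  270.4 , -124.92]), 0.075)
stick2 ('top',) (array([355.97, 270.77,  55.11]), 0.056)
stick2 ('side',) (array([ 357.42,  269.96, -123.38]), 0.075)
block ('top', 'side') (array([ 370.37, -271.5 ,  112.76]), 0.051)
block ('top',) (array([ 369.75, -271.52,  112.92]), 0.03)
block ('side',) (array([ 370.67, -270.7 ,  113.53]), 0.064)
wheel_tray ('top', 'side') (array([561.2 , 384.92, 184.08]), 0.026)
wheel_tray ('top',) (array([559.94, 384.51, 184.36]), 0.022)
wheel_tray ('side',) (array([561.63, 384.99, 184.58]), 0.027)
stick_tray ('top', 'side') (array([ 6.3875e+02, -1.1000e-01,  1.5520e+01]), 0.039)
stick_tray ('top',) (array([ 6.3814e+02, -3.9000e-01,  1.5710e+01]), 0.023)
stick_tray ('side',) (array([639.09,   1.6 ,  15.35]), 0.051)
stack ('top', 'side') (array([ 537.86, -368.54,  -12.74]), 0.046)
stack ('top',) (array([ 535.24, -375.32,  166.68]), 0.032)
stack ('side',) (array([ 538.71, -369.35,  166.32]), 0.054)
```

View pics/mask1.png

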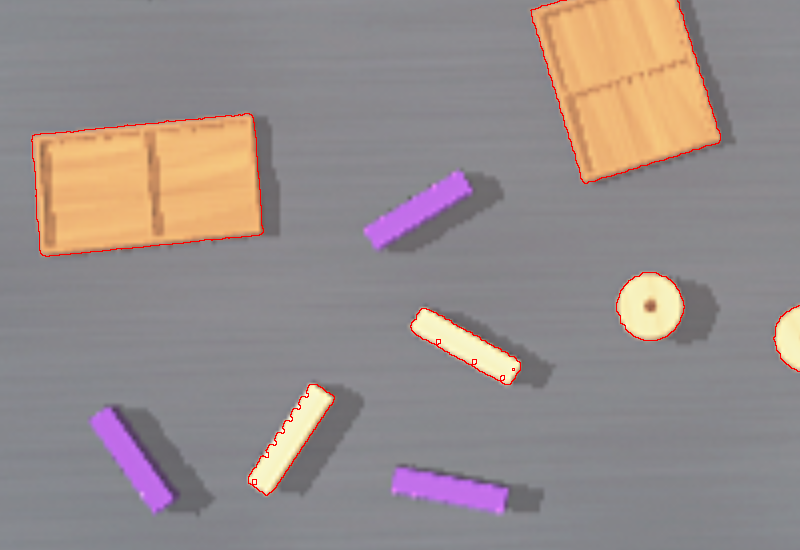

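```bash
cat > h.py <<'E'
import numpy as np
from scipy.spatial.transform import Rotation as Ro
from station import r
def go(*wps):
    s=r.sense(); p=np.array(s['tcp_pos']); R=np.array(s['ee_rot'])
    print('t',round(s['time_s'],2),'tcp',(p*1e3).round(1),'j',round(np.degrees(np.arctan2(R[1,1],R[0,1])),1),'w',round(s['gripper_width']*87,1),'F',np.round(s['wrist_force'],1),'q',np.round(s['joints'],0))
    for x,y,z,j in wps:
        a=np.radians(j); Y=np.array([np.cos(a),np.sin(a),0]); Z=np.array([0,0,-1.]); X=np.cross(Y,Z)
        Rt=np.column_stack([X,Y,Z])
        d=R.T@(np.array([x,y,z])/1e3-p)/.025; w=Ro.from_matrix(R.T@Rt).as_rotvec(degrees=True)/5
        print([x,y,z,j],'->',d.round(2).tolist(),w.round(2).tolist(),'rows',round(np.linalg.norm(d)/2,1),round(np.linalg.norm(w)*5/8.59,1))
E
python3 -c "
from h import *
go((452.5,-15.1,110,-131),(452.5,-15.1,60,-131))
go()"
```

```text
t 1.0 tcp [180.4 598.4 222.6] j -106.8 w 86.7 F [-0.2 -0.6 -0.4] q [ 88.  22.   0.   0. -68. -15.]
[452.5, -15.1, 110, -131] -> [17.5, 20.35, 4.5] [-0.0, -0.0, 4.84] rows 13.6 2.8
[452.5, -15.1, 60, -131] -> [17.5, 20.35, 6.5] [-0.0, -0.0, 4.84] rows 13.8 2.8
t 1.0 tcp [180.4 598.4 222.6] j -106.8 w 86.7 F [-0.2 -0.6 -0.4] q [ 88.  22.   0.   0. -68. -15.]
```

```bash
cat > h.py <<'E'
import numpy as np, pickle, os
from scipy.spatial.transform import Rotation as Ro
from station import r
def rot(j):
    a=np.radians(j); Y=np.array([np.cos(a),np.sin(a),0]); Z=np.array([0,0,-1.]); return np.column_stack([np.cross(Y,Z),Y,Z])
def load(): return pickle.load(open('cmd.pkl','rb')) if os.path.exists('cmd.pkl') else (np.array([180,598,223.])/1e3,rot(-106.78))
def did(*row):
    p,R=load(); p=p+R@(np.array(row[:3])*.025); R=R@Ro.from_rotvec(np.array(row[3:6])*5,degrees=True).as_matrix()
    pickle.dump((p,R),open('cmd.pkl','wb'))
def go(*wps):
    s=r.sense(); m=np.array(s['tcp_pos']); M=np.array(s['ee_rot']); p,R=load()
    print('t',round(s['time_s'],2),'tcp',(m*1e3).round(1),'cmd',(p*1e3).round(1),'j',round(np.degrees(np.arctan2(M[1,1],M[0,1])),1),round(np.degrees(np.arctan2(R[1,1],R[0,1])),1),'w',round(s['gripper_width']*87,1),'F',np.round(s['wrist_force'],1),'q',np.round(s['joints'],0))
    for x,y,z,j in wps:
        d=R.T@(np.array([x,y,z])/1e3-p)/.025; w=Ro.from_matrix(R.T@rot(j)).as_rotvec(degrees=True)/5
        print([x,y,z,j],'->',d.round(2).tolist(),w.round(2).tolist(),'rows',round(np.linalg.norm(d)/2,1),round(np.linalg.norm(w)*5/8.59,1))
E
python3 -c "
from h import *
go((452.5,-15.1,110,-131),(452.5,-15.1,60,-131))"
```

```text
t 1.0 tcp [180.4 598.4 222.6] cmd [180. 598. 223.] j -106.8 -106.8 w 86.7 F [-0.2 -0.6 -0.4] q [ 88.  22.   0.   0. -68. -15.]
[452.5, -15.1, 110, -131] -> [17.52, 20.33, 4.52] [0.0, 0.0, 4.84] rows 13.6 2.8
[452.5, -15.1, 60, -131] -> [17.52, 20.33, 6.52] [0.0, 0.0, 4.84] rows 13.8 2.8
```

Request:
play_rows(deltas=[[17.5,20.35,4.5,0,0,4.84,86],[17.5,20.35,4.5,0,0,4.84,86],[17.5,20.35,4.5,0,0,4.84,86],[17.5,20.35,4.5,0,0,4.84,86],[17.5,20.35,4.5,0,0,4.84,86],[17.5,20.35,4.5,0,0,4.84,86],[17.5,20.35,4.5,0,0,4.84,86],[17.5,20.35,4.5,0,0,4.84,86],[17.5,20.35,4.5,0,0,4.84,86],[17.5,20.35,4.5,0,0,4.84,86],[17.5,20.35,4.5,0,0,4.84,86],[17.5,20.35,4.5,0,0,4.84,86]])

```text
time_s: 2.2
tcp_pos: [0.4211, 0.0557, 0.1236]
ee_rot: [[0.755, -0.655, 0.002], [-0.655, -0.755, 0.001], [0.001, -0.002, -1.0]]
wrist_force: [1.4, 0.7, -1.1]
gripper_width: 0.984
```

```bash
python3 -c "
from h import *
p,R=load(); d=R@(np.array([17.5,20.35,4.5])*.025); p=p+d*.6/np.linalg.norm(d)
pickle.dump((p,R@Ro.from_rotvec([0,0,24.2],degrees=True).as_matrix()),open('cmd.pkl','wb'))
go((452.5,-15.1,110,-131),(452.5,-15.1,30,-131),(452.5,-15.1,8,-131))"
```

```text
t 2.2 tcp [421.1  55.7 123.6] cmd [419.9  57.1 123.8] j -130.9 -131.0 w 85.6 F [ 1.4  0.7 -1.1] q [ 30.   9. -35.   0. -47.  19.]
[452.5, -15.1, 110, -131] -> [2.88, 1.32, 0.55] [0.0, 0.0, 0.0] rows 1.6 0.0
[452.5, -15.1, 30, -131] -> [2.88, 1.32, 3.75] [0.0, 0.0, 0.0] rows 2.5 0.0
[452.5, -15.1, 8, -131] -> [2.88, 1.32, 4.63] [0.0, 0.0, 0.0] rows 2.8 0.0
```

Request:
play_rows(deltas=[[1.5,0.7,0.3,0,0,0,80],[2.88,1.32,1.5,0,0,0,80],[2.88,1.32,2.6,0,0,0,80],[2.88,1.32,2.6,0,0,0,80],[2.88,1.32,2.6,0,0,0,80]])

```text
time_s: 2.7
tcp_pos: [0.4532, -0.0146, 0.0586]
ee_rot: [[0.755, -0.655, -0.0], [-0.655, -0.755, -0.001], [0.0, 0.001, -1.0]]
wrist_force: [0.1, 0.1, -0.3]
gripper_width: 0.92
```

```bash
python3 - <<'E'
from h import *
import cv2
did(2.88,1.32,2.6,0,0,0)
P=[]
for i in range(5):
    c=r.capture('top' if i%2 else 'side'); P.append(r.sense()['tcp_pos'])
    if i<2: cv2.imwrite('pics/h1_%d.png'%i,c['pixels'][:,:,::-1])
print(np.mean(P,0)*1e3,np.std(P,0)*1e3)
go((452.5,-15.1,8,-131))
E
```

```text
[453.91830941 -13.76085378  59.72563396] [0.1237984  0.16510497 0.17236802]
t 2.95 tcp [453.8 -13.7  59.7] cmd [452.6 -15.1  58.8] j -130.9 -131.0 w 80.0 F [ 0.3 -0.4  1.1] q [ 19.  17. -35.   0. -37.  30.]
[452.5, -15.1, 8, -131] -> [-0.0, 0.0, 2.03] [0.0, 0.0, 0.0] rows 1.0 0.0
```

View pics/h1_0.png

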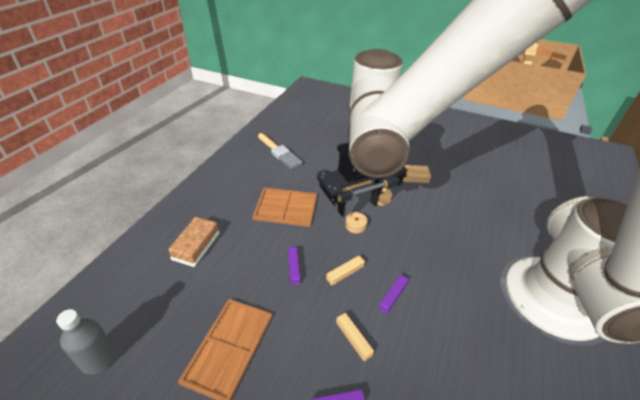

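The side view shows the fingers just above wheel 1, at about (348,210) and (384,198), with the wheel at (356,222). The settled readings are quiet, so I'll set my commanded pose to them.

```bash
cat >> h.py <<'E'
def sync(n=4):
    P=[];Rs=[]
    for i in range(n):
        r.capture('top'); s=r.sense(); P.append(s['tcp_pos']); Rs.append(s['ee_rot'])
    R=Ro.from_matrix(np.array(Rs)).mean().as_matrix()
    pickle.dump((np.mean(P,0),R),open('cmd.pkl','wb')); print('sync',np.round(np.mean(P,0)*1e3,1),np.round(R[:,2],4))
E
python3 - <<'E'
from h import *
sync(3)
go((452.3,-15.1,8,-131))
from fit import *
c=r.capture('side'); print(proj(c,np.array([[.4539,-.0138,.0597]])))
c=r.capture('top'); print(proj(c,np.array([[.4539,-.0138,.0597]])))
E
```

```text
sync [453.5 -14.   59.3] [ 2.e-03  6.e-04 -1.e+00]
t 3.1 tcp [453.3 -14.1  59.1] cmd [453.5 -14.   59.3] j -130.9 -130.9 w 79.8 F [-0.3 -1.2  0.9] q [ 19.  17. -35.   0. -37.  30.]
[452.3, -15.1, 8, -131] -> [-0.01, 0.07, 2.05] [-0.02, -0.01, 0.02] rows 1.0 0.0
[[357.33715219 208.25080636]]
[[321.87158889 225.21417519]]
```

View pics/h1_1.png

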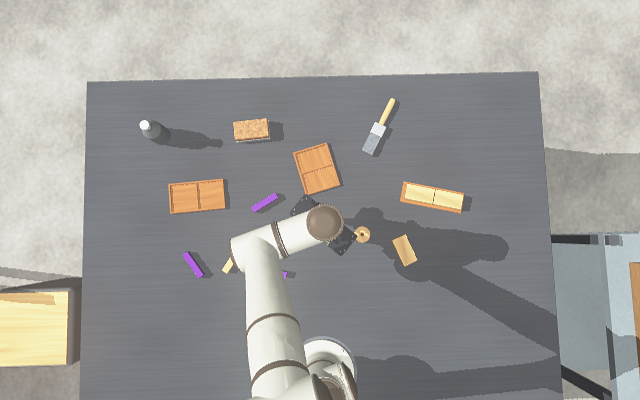

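Request:
play_rows(deltas=[[0,0.05,1.0,0,0,0,80],[0,0.05,1.7,0,0,0,80],[0,0.05,2.03,0,0,0,80],[0,0.05,2.03,0,0,0,80],[0,0.05,2.03,0,0,0,0],[0,0.05,2.03,0,0,0,0],[0,0.05,2.03,0,0,0,0],[0,0.05,2.03,0,0,0,0],[0,0.05,2.03,0,0,0,0],[0,0.05,2.03,0,0,0,0]])

```text
time_s: 4.2
tcp_pos: [0.4524, -0.0155, 0.008]
ee_rot: [[0.755, -0.656, 0.001], [-0.656, -0.755, 0.0], [0.0, -0.001, -1.0]]
wrist_force: [-0.4, -0.5, 2.9]
gripper_width: 0.588
```

```bash
python3 - <<'E'
from h import *
did(0,.05,2.03,0,0,0)
p,R=load(); pickle.dump((p,rot(-131)),open('cmd.pkl','wb'))
go((452.5,-15.1,65,-131),(557.6,427.1,65,-131))
E
```

```text
t 4.2 tcp [452.4 -15.5   8. ] cmd [452.7 -14.9   8.5] j -131.0 -131.0 w 51.1 F [-0.4 -0.5  2.9] q [ 19.  23. -38.   0. -29.  30.]
[452.5, -15.1, 65, -131] -> [-0.0, 0.01, -2.26] [0.0, 0.0, 0.0] rows 1.1 0.0
[557.6, 427.1, 65, -131] -> [-8.43, -16.09, -2.26] [0.0, 0.0, 0.0] rows 9.2 0.0
```

Request:
play_rows(deltas=[[0,0,-1.2,0,0,0,0],[0,0,-2.26,0,0,0,0],[-0.9,-1.7,-2.26,0,0,0,0],[-1.8,-3.4,-2.26,0,0,0,0],[-2.7,-5.1,-2.26,0,0,0,0],[-3.6,-6.8,-2.26,0,0,0,0],[-4.5,-8.5,-2.26,0,0,0,0],[-5.4,-10.2,-2.26,0,0,0,0],[-6.3,-11.9,-2.26,0,0,0,0],[-7.2,-13.6,-2.26,0,0,0,0],[-8.0,-15.2,-2.26,0,0,0,0],[-8.43,-16.09,-2.26,0,0,0,0]])

```text
time_s: 5.4
tcp_pos: [0.557, 0.4297, 0.0633]
ee_rot: [[0.756, -0.654, 0.0], [-0.654, -0.756, 0.0], [0.0, -0.001, -1.0]]
wrist_force: [0.3, -0.7, -0.7]
gripper_width: 0.592
```

```bash
python3 - <<'E'
from h import *
import cv2
did(-8.43,-16.09,-2.26,0,0,0)
go((557.6,427.1,14,-131))
cv2.imwrite('pics/c1.png',r.capture('side')['pixels'][:,:,::-1])
go()
E
```

```text
t 5.4 tcp [557.  429.7  63.3] cmd [557.6 427.   65. ] j -130.9 -131.0 w 51.5 F [ 0.3 -0.7 -0.7] q [ 51.  37.   2.   0. -55.  -2.]
[557.6, 427.1, 14, -131] -> [-0.0, -0.0, 2.04] [0.0, 0.0, 0.0] rows 1.0 0.0
t 5.45 tcp [558.  432.2  63. ] cmd [557.6 427.   65. ] j -130.7 -131.0 w 51.1 F [3.2 3.2 0. ] q [ 51.  37.   2.   0. -55.  -2.]
```

View pics/c1.png

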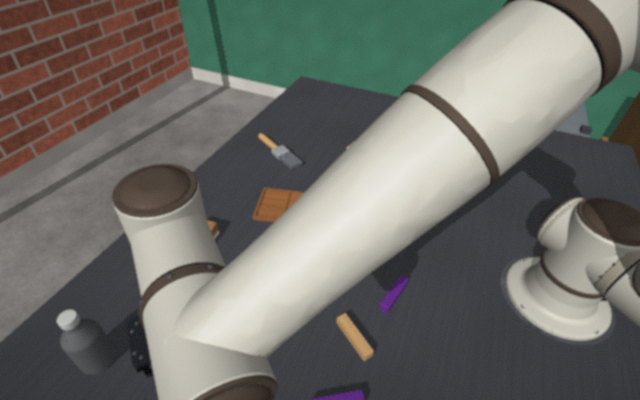

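Request:
play_rows(deltas=[[0,0,0,0,0,0,0],[0,0,0,0,0,0,0],[0,0,1.0,0,0,0,0],[0,0,1.6,0,0,0,0],[0,0,1.9,0,0,0,0],[0,0,1.9,0,0,0,0],[0,0,1.9,0,0,0,0]])

```text
time_s: 6.15
tcp_pos: [0.5572, 0.4262, 0.0171]
ee_rot: [[0.755, -0.656, 0.001], [-0.656, -0.755, 0.0], [0.0, -0.001, -1.0]]
wrist_force: [0.9, 0.5, 0.5]
gripper_width: 0.59
```

```bash
python3 - <<'E'
from h import *
did(0,0,1.9,0,0,0)
go()
E
```

```text
t 6.15 tcp [557.2 426.2  17.1] cmd [557.6 427.   17.5] j -131.0 -131.0 w 51.4 F [0.9 0.5 0.5] q [ 51.  40.  -1.   0. -50.  -2.]
```

Request:
play_rows(deltas=[[0,0,0.08,0,0,0,0],[0,0,0.15,0,0,0,0],[0,0,0.15,0,0,0,0],[0,0,0.15,0,0,0,64],[0,0,0.15,0,0,0,64],[0,0,0.15,0,0,0,64],[0,0,-0.4,0,0,0,66],[0,0,-1.2,0,0,0,80],[0,0,-2.2,0,0,0,80],[0,0,-2.2,0,0,0,80]])

```text
time_s: 7.15
tcp_pos: [0.5593, 0.4284, 0.0774]
ee_rot: [[0.756, -0.655, 0.007], [-0.655, -0.756, 0.006], [0.001, -0.01, -1.0]]
wrist_force: [0.8, -0.2, 0.3]
gripper_width: 0.897
```

```bash
python3 - <<'E'
from h import *
did(0,0,-2.2,0,0,0)
go((424.2,-139.4,72,-131),(424.2,-139.4,50,-131),(424.2,-139.4,8,-131))
E
```

```text
t 7.15 tcp [559.3 428.4  77.4] cmd [557.6 427.   72.5] j -130.9 -131.0 w 78.0 F [ 0.8 -0.2  0.3] q [ 51.  36.   2.   0. -56.  -2.]
[424.2, -139.4, 72, -131] -> [10.84, 20.6, 0.02] [0.0, 0.0, 0.0] rows 11.6 0.0
[424.2, -139.4, 50, -131] -> [10.84, 20.6, 0.9] [0.0, 0.0, 0.0] rows 11.6 0.0
[424.2, -139.4, 8, -131] -> [10.84, 20.6, 2.58] [0.0, 0.0, 0.0] rows 11.7 0.0
```

Request:
play_rows(deltas=[[0.5,1.0,0,0,0,0,80],[1.2,2.3,0,0,0,0,80],[2.1,4.0,0,0,0,0,80],[3.0,5.7,0,0,0,0,80],[3.9,7.4,0,0,0,0,80],[4.8,9.1,0,0,0,0,80],[5.7,10.8,0,0,0,0,80],[6.6,12.5,0,0,0,0,80],[7.5,14.2,0,0,0,0,80],[8.4,15.9,0,0,0,0,80],[9.3,17.6,0,0,0,0,80],[10.0,19.0,0,0,0,0,80]])

```text
time_s: 8.35
tcp_pos: [0.4333, -0.0983, 0.0721]
ee_rot: [[0.755, -0.656, 0.001], [-0.656, -0.755, 0.0], [0.001, -0.001, -1.0]]
wrist_force: [0.6, 0.5, 0.2]
gripper_width: 0.922
```

```bash
python3 - <<'E'
from h import *
did(10,19,0,0,0,0)
go((424.2,-139.4,72,-131),(424.2,-139.4,50,-131),(424.2,-139.4,8,-131))
E
```

```text
t 8.35 tcp [433.3 -98.3  72.1] cmd [434.6 -95.5  72.5] j -131.0 -131.0 w 80.2 F [0.6 0.5 0.2] q [  8.  15. -36.   0. -39.  41.]
[424.2, -139.4, 72, -131] -> [0.84, 1.6, 0.02] [0.0, 0.0, 0.0] rows 0.9 0.0
[424.2, -139.4, 50, -131] -> [0.84, 1.6, 0.9] [0.0, 0.0, 0.0] rows 1.0 0.0
[424.2, -139.4, 8, -131] -> [0.84, 1.6, 2.58] [0.0, 0.0, 0.0] rows 1.6 0.0
```

Request:
play_rows(deltas=[[0.84,1.6,0.3,0,0,0,80],[0.84,1.6,0.9,0,0,0,80],[0.84,1.6,1.6,0,0,0,80],[0.84,1.6,2.2,0,0,0,80],[0.84,1.6,2.58,0,0,0,80],[0.84,1.6,2.58,0,0,0,80],[0.84,1.6,2.58,0,0,0,0],[0.84,1.6,2.58,0,0,0,0],[0.84,1.6,2.58,0,0,0,0],[0.84,1.6,2.58,0,0,0,0],[0.84,1.6,2.58,0,0,0,0],[0.84,1.6,2.58,0,0,0,0]])

```text
time_s: 9.55
tcp_pos: [0.424, -0.1402, 0.0075]
ee_rot: [[0.755, -0.656, 0.001], [-0.656, -0.755, -0.0], [0.001, -0.001, -1.0]]
wrist_force: [-0.5, 0.8, 3.4]
gripper_width: 0.59
```

```bash
python3 - <<'E'
from h import *
did(.84,1.6,2.58,0,0,0)
go((563.8,342.3,65,-131))
E
```

```text
t 9.55 tcp [ 424.  -140.2    7.5] cmd [ 424.2 -139.5    8. ] j -131.0 -131.0 w 51.3 F [-0.5  0.8  3.4] q [  3.  22. -39.   0. -29.  46.]
[563.8, 342.3, 65, -131] -> [-8.43, -18.21, -2.28] [0.0, 0.0, 0.0] rows 10.1 0.0
```

Request:
play_rows(deltas=[[0,0,-1.2,0,0,0,0],[-0.3,-0.6,-2.28,0,0,0,0],[-1.0,-2.2,-2.28,0,0,0,0],[-1.8,-3.9,-2.28,0,0,0,0],[-2.6,-5.6,-2.28,0,0,0,0],[-3.4,-7.3,-2.28,0,0,0,0],[-4.2,-9.0,-2.28,0,0,0,0],[-5.0,-10.8,-2.28,0,0,0,0],[-5.8,-12.5,-2.28,0,0,0,0],[-6.6,-14.2,-2.28,0,0,0,0],[-7.4,-15.9,-2.28,0,0,0,0],[-8.0,-17.3,-2.28,0,0,0,0]])

```text
time_s: 10.75
tcp_pos: [0.5564, 0.3199, 0.0636]
ee_rot: [[0.756, -0.655, -0.0], [-0.655, -0.756, -0.0], [-0.0, 0.0, -1.0]]
wrist_force: [0.1, -0.5, -0.3]
gripper_width: 0.587
```

```bash
python3 - <<'E'
from h import *
did(-8,-17.3,-2.28,0,0,0)
go((563.8,342.3,16,-131),(563.8,342.3,13.5,-131))
E
```

```text
t 10.75 tcp [556.4 319.9  63.6] cmd [557.  318.1  65. ] j -130.9 -131.0 w 51.1 F [ 0.1 -0.5 -0.3] q [ 44.  32.  -8.  -0. -50.   5.]
[563.8, 342.3, 16, -131] -> [-0.43, -0.91, 1.96] [0.0, 0.0, 0.0] rows 1.1 0.0
[563.8, 342.3, 13.5, -131] -> [-0.43, -0.91, 2.06] [0.0, 0.0, 0.0] rows 1.1 0.0
```

Request:
play_rows(deltas=[[-0.43,-0.91,0,0,0,0,0],[-0.43,-0.91,0.2,0,0,0,0],[-0.43,-0.91,1.0,0,0,0,0],[-0.43,-0.91,1.6,0,0,0,0],[-0.43,-0.91,1.9,0,0,0,0],[-0.43,-0.91,2.0,0,0,0,0],[-0.43,-0.91,2.06,0,0,0,0],[-0.43,-0.91,2.06,0,0,0,0],[-0.43,-0.91,2.06,0,0,0,64],[-0.43,-0.91,2.06,0,0,0,64],[-0.43,-0.91,2.06,0,0,0,64],[-0.43,-0.91,1.5,0,0,0,66]])

```text
time_s: 11.95
tcp_pos: [0.5619, 0.3407, 0.0253]
ee_rot: [[0.755, -0.656, -0.003], [-0.656, -0.755, -0.003], [-0.001, 0.004, -1.0]]
wrist_force: [0.8, 0.1, -0.3]
gripper_width: 0.742
```

```bash
python3 - <<'E'
from h import *
did(-.43,-.91,1.5,0,0,0)
go((563.8,342.3,75,-131),(425.6,131.6,75,-31),(425.6,131.6,75,-211))
E
```

```text
t 11.95 tcp [561.9 340.7  25.3] cmd [563.9 342.3  27.5] j -131.0 -131.0 w 64.5 F [ 0.8  0.1 -0.3] q [ 45.  36.  -7.  -0. -47.   4.]
[563.8, 342.3, 75, -131] -> [-0.0, 0.0, -1.9] [0.0, 0.0, 0.0] rows 0.9 0.0
[425.6, 131.6, 75, -31] -> [1.36, 9.99, -1.9] [-0.0, -0.0, -20.0] rows 5.1 11.6
[425.6, 131.6, 75, -211] -> [1.36, 9.99, -1.9] [0.0, 0.0, 16.0] rows 5.1 9.3
```

Request:
play_rows(deltas=[[0,0,-0.9,0,0,0,66],[0,0,-1.9,0,0,0,60],[0.1,1.0,-1.9,0,0,1.6,50],[0.3,2.2,-1.9,0,0,3.2,50],[0.5,3.5,-1.9,0,0,4.8,50],[0.7,4.8,-1.9,0,0,6.4,50],[0.9,6.1,-1.9,0,0,8.0,50],[1.0,7.3,-1.9,0,0,9.6,50],[1.2,8.6,-1.9,0,0,11.2,50],[1.3,9.6,-1.9,0,0,12.8,50],[1.36,9.99,-1.9,0,0,14.4,50],[1.36,9.99,-1.9,0,0,16.0,50]])

```text
time_s: 13.15
tcp_pos: [0.4243, 0.1297, 0.0753]
ee_rot: [[-0.52, -0.854, 0.001], [-0.854, 0.52, 0.001], [-0.001, -0.0, -1.0]]
wrist_force: [0.7, -0.7, 0.4]
gripper_width: 0.577
```

```bash
python3 - <<'E'
from h import *
import cv2
did(1.36,9.99,-1.9,0,0,16)
for n in('top','side'): cv2.imwrite('pics/w_%s.png'%n,r.capture(n)['pixels'][:,:,::-1])
go((425.6,131.6,3.5,-211))
E
```

```text
t 13.25 tcp [425.5 130.9  75.4] cmd [425.7 131.5  75. ] j 149.0 149.0 w 49.9 F [-0.6 -0.1 -0.3] q [ 38.  15. -35.   0. -40. -69.]
[425.6, 131.6, 3.5, -211] -> [-0.0, 0.0, 2.86] [0.0, 0.0, 0.0] rows 1.4 0.0
```

View pics/w_top.png

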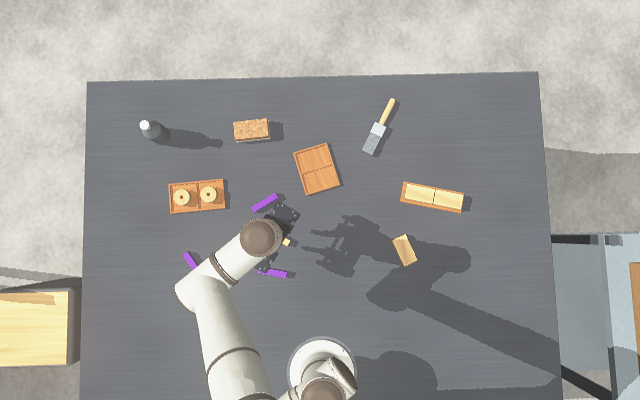

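View pics/w_side.png

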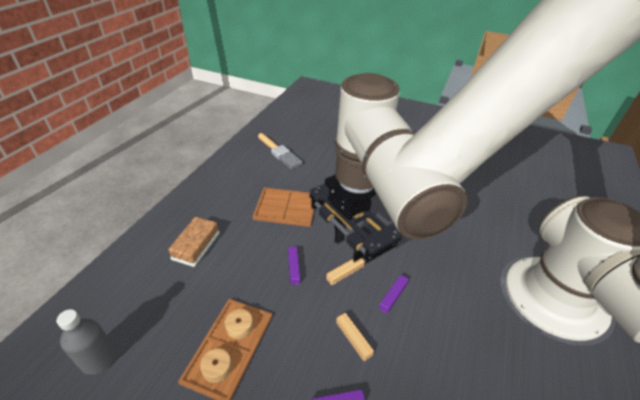

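Both wheels lie in their bays, at (182,197) and (209,194) in the top view. Next is stick 1.

Request:
play_rows(deltas=[[0,0,0.9,0,0,0,50],[0,0,1.7,0,0,0,50],[0,0,2.4,0,0,0,50],[0,0,2.7,0,0,0,50],[0,0,2.82,0,0,0,50],[0,0,2.82,0,0,0,50],[0,0,2.82,0,0,0,0],[0,0,2.82,0,0,0,0],[0,0,2.82,0,0,0,0],[0,0,2.82,0,0,0,0],[0,0,2.82,0,0,0,0],[0,0,2.82,0,0,0,0]])

```text
time_s: 14.45
tcp_pos: [0.4251, 0.1309, 0.0038]
ee_rot: [[-0.515, -0.857, 0.0], [-0.857, 0.515, 0.0], [-0.0, -0.0, -1.0]]
wrist_force: [-1.0, -0.2, 2.6]
gripper_width: 0.227
```

```bash
python3 - <<'E'
from h import *
did(0,0,2.82,0,0,0)
go((425.6,131.6,70,-211),(672.3,9.3,70,-164.5),(604.9,-9.4,70,-164.5))
E
```

```text
t 14.45 tcp [425.1 130.9   3.8] cmd [425.7 131.5   4.5] j 149.0 149.0 w 19.7 F [-1.  -0.2  2.6] q [ 38.  23. -39.   0. -28. -69.]
[425.6, 131.6, 70, -211] -> [-0.0, 0.0, -2.62] [0.0, 0.0, 0.0] rows 1.3 0.0
[672.3, 9.3, 70, -164.5] -> [-0.89, -10.97, -2.62] [0.0, 0.0, -9.3] rows 5.7 5.4
[604.9, -9.4, 70, -164.5] -> [1.14, -9.05, -2.62] [0.0, 0.0, -9.3] rows 4.7 5.4
```

Request:
play_rows(deltas=[[0,0,-1.4,0,0,0,0],[0,0,-2.62,0,0,0,0],[-0.1,-1.1,-2.62,0,0,-0.9,0],[-0.2,-2.7,-2.62,0,0,-2.3,0],[-0.3,-4.3,-2.62,0,0,-3.7,0],[-0.5,-5.9,-2.62,0,0,-5.1,0],[-0.6,-7.5,-2.62,0,0,-6.5,0],[-0.7,-9.1,-2.62,0,0,-7.9,0],[-0.83,-10.3,-2.62,0,0,-9.3,0],[-0.89,-10.97,-2.62,0,0,-9.3,0],[-0.89,-10.97,-2.62,0,0,-9.3,0],[-0.89,-10.97,-2.62,0,0,-9.3,0]])

```text
time_s: 15.65
tcp_pos: [0.6707, 0.0085, 0.0682]
ee_rot: [[0.267, -0.964, -0.002], [-0.964, -0.267, -0.0], [-0.0, 0.002, -1.0]]
wrist_force: [-0.4, -0.3, -0.8]
gripper_width: 0.229
```

```bash
python3 - <<'E'
from h import *
import cv2
did(-.89,-10.97,-2.62,0,0,-9.3)
for n in('side',): cv2.imwrite('pics/s1_%s.png'%n,r.capture(n)['pixels'][:,:,::-1])
go((672.3,9.3,9.5,-164.5))
E
```

```text
t 15.7 tcp [670.5   8.9  68.5] cmd [672.2   9.4  70. ] j -164.5 -164.5 w 19.5 F [ 0.7 -0.3  0.5] q [ 15.  34.  -3.  -0. -53.   1.]
[672.3, 9.3, 9.5, -164.5] -> [0.0, -0.0, 2.42] [0.0, 0.0, -0.0] rows 1.2 0.0
```

View pics/s1_side.png

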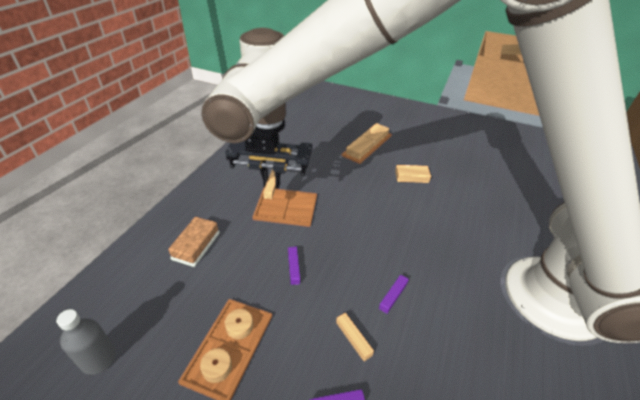

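The stick hangs level at (270,185) over the far bay. I'll lower it.

Request:
play_rows(deltas=[[0,0,0.8,0,0,0,0],[0,0,1.6,0,0,0,0],[0,0,2.1,0,0,0,0],[0,0,2.3,0,0,0,0],[0,0,2.38,0,0,0,0],[0,0,2.4,0,0,0,0],[0,0,2.4,0,0,0,0]])

```text
time_s: 16.4
tcp_pos: [0.6722, 0.0089, 0.01]
ee_rot: [[0.268, -0.963, 0.002], [-0.963, -0.268, 0.0], [0.0, -0.002, -1.0]]
wrist_force: [-0.3, 0.6, 0.0]
gripper_width: 0.228
```

Request:
play_rows(deltas=[[0,0,0,0,0,0,27],[0,0,0,0,0,0,27],[0,0,0,0,0,0,27],[0,0,-0.4,0,0,0,28],[0,0,-1.0,0,0,0,45],[0,0,-1.8,0,0,0,50],[0,0,-2.6,0,0,0,50],[0,0,-2.6,0,0,0,50]])

```text
time_s: 17.2
tcp_pos: [0.6745, 0.0091, 0.0794]
ee_rot: [[0.269, -0.963, 0.009], [-0.963, -0.269, 0.001], [0.001, -0.009, -1.0]]
wrist_force: [-0.1, 0.6, 1.0]
gripper_width: 0.554
```

```bash
python3 - <<'E'
from h import *
did(0,0,2.4,0,0,0)
did(0,0,-2.6,0,0,0)
go((356.6,270.3,75,-125),(356.6,270.3,4.5,-125))
E
```

```text
t 17.2 tcp [674.5   9.1  79.4] cmd [672.2   9.4  75. ] j -164.4 -164.5 w 48.2 F [-0.1  0.6  1. ] q [ 15.  33.  -2.   0. -54.   1.]
[356.6, 270.3, 75, -125] -> [-13.43, 9.38, 0.0] [0.0, 0.0, -7.9] rows 8.2 4.6
[356.6, 270.3, 4.5, -125] -> [-13.43, 9.38, 2.82] [0.0, 0.0, -7.9] rows 8.3 4.6
```

Request:
play_rows(deltas=[[-0.8,0.6,0,0,0,-0.5,50],[-2.2,1.5,0,0,0,-1.3,50],[-3.7,2.6,0,0,0,-2.2,50],[-5.2,3.6,0,0,0,-3.1,50],[-6.7,4.7,0,0,0,-4.0,50],[-8.2,5.7,0,0,0,-4.9,50],[-9.7,6.8,0,0,0,-5.8,50],[-11.2,7.8,0,0,0,-6.7,50],[-12.5,8.7,0,0,0,-7.5,50],[-13.2,9.2,0,0,0,-7.9,50],[-13.43,9.38,0,0,0,-7.9,50],[-13.43,9.38,0,0,0,-7.9,50]])

```text
time_s: 18.4
tcp_pos: [0.3554, 0.27, 0.0745]
ee_rot: [[0.82, -0.572, 0.0], [-0.572, -0.82, 0.001], [-0.0, -0.001, -1.0]]
wrist_force: [-0.5, 0.2, -0.7]
gripper_width: 0.574
```

```bash
python3 - <<'E'
from h import *
import cv2
did(-13.43,9.38,0,0,0,-7.9)
for n in('top',): cv2.imwrite('pics/s2_%s.png'%n,r.capture(n)['pixels'][:,:,::-1])
go((356.6,270.3,4.5,-125))
E
```

```text
t 18.45 tcp [355.9 269.6  74.4] cmd [356.5 270.2  75. ] j -125.0 -125.0 w 50.3 F [0.1 0.1 1.2] q [ 58.  15. -35.   0. -40.  -3.]
[356.6, 270.3, 4.5, -125] -> [0.0, -0.0, 2.82] [0.0, 0.0, 0.0] rows 1.4 0.0
```

View pics/s2_top.png

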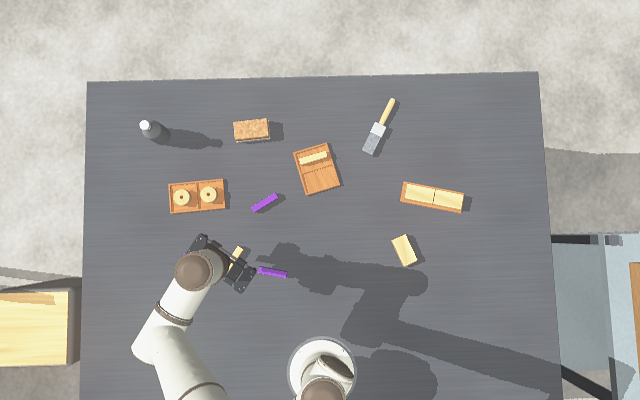

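Stick 1 is in the far bay at (313,158). Next is stick 2.

Request:
play_rows(deltas=[[0,0,0.9,0,0,0,50],[0,0,1.7,0,0,0,50],[0,0,2.4,0,0,0,50],[0,0,2.7,0,0,0,50],[0,0,2.82,0,0,0,50],[0,0,2.82,0,0,0,50],[0,0,2.82,0,0,0,0],[0,0,2.82,0,0,0,0],[0,0,2.82,0,0,0,0],[0,0,2.82,0,0,0,0],[0,0,2.82,0,0,0,0],[0,0,2.82,0,0,0,0]])

```text
time_s: 19.65
tcp_pos: [0.3559, 0.2697, 0.0038]
ee_rot: [[0.82, -0.573, 0.0], [-0.573, -0.82, 0.0], [0.0, -0.0, -1.0]]
wrist_force: [-0.9, -0.2, 2.7]
gripper_width: 0.225
```

```bash
python3 - <<'E'
from h import *
did(0,0,2.82,0,0,0)
go((604.9,-9.4,75,-164.5))
E
```

```text
t 19.65 tcp [355.9 269.7   3.8] cmd [356.5 270.2   4.5] j -125.0 -125.0 w 19.6 F [-0.9 -0.2  2.7] q [ 58.  23. -39.   0. -28.  -3.]
[604.9, -9.4, 75, -164.5] -> [14.55, 3.46, -2.82] [0.0, 0.0, 7.9] rows 7.6 4.6
```

Request:
play_rows(deltas=[[0,0,-1.4,0,0,0,0],[0.4,0.1,-2.6,0,0,0.2,0],[1.6,0.4,-2.82,0,0,0.9,0],[3.2,0.8,-2.82,0,0,1.8,0],[4.8,1.1,-2.82,0,0,2.7,0],[6.4,1.5,-2.82,0,0,3.6,0],[8.0,1.9,-2.82,0,0,4.5,0],[9.6,2.3,-2.82,0,0,5.4,0],[11.2,2.7,-2.82,0,0,6.3,0],[12.8,3.0,-2.82,0,0,7.2,0],[14.0,3.3,-2.82,0,0,7.9,0],[14.55,3.46,-2.82,0,0,7.9,0]])

```text
time_s: 20.85
tcp_pos: [0.6054, -0.012, 0.0734]
ee_rot: [[0.265, -0.964, -0.0], [-0.964, -0.265, -0.0], [0.0, 0.0, -1.0]]
wrist_force: [-0.5, 1.0, -0.9]
gripper_width: 0.228
```

Request:
play_rows(deltas=[[0,0,0,0,0,0,0],[0,0,0,0,0,0,0],[0,0,1.0,0,0,0,0],[0,0,1.8,0,0,0,0],[0,0,2.3,0,0,0,0],[0,0,2.5,0,0,0,0],[0,0,2.56,0,0,0,0],[0,0,2.6,0,0,0,0],[0,0,2.6,0,0,0,0]])

```text
time_s: 21.75
tcp_pos: [0.6048, -0.0097, 0.0099]
ee_rot: [[0.268, -0.963, 0.002], [-0.963, -0.268, 0.0], [0.0, -0.002, -1.0]]
wrist_force: [-0.5, -0.2, -0.4]
gripper_width: 0.224
```

Request:
play_rows(deltas=[[0,0,0,0,0,0,27],[0,0,0,0,0,0,27],[0,0,0,0,0,0,27],[0,0,-0.4,0,0,0,28],[0,0,-1.0,0,0,0,45],[0,0,-1.8,0,0,0,60],[0,0,-2.6,0,0,0,70],[0,0,-2.6,0,0,0,70]])

```text
time_s: 22.55
tcp_pos: [0.6067, -0.0096, 0.078]
ee_rot: [[0.268, -0.963, 0.007], [-0.963, -0.268, 0.001], [0.001, -0.007, -1.0]]
wrist_force: [0.3, 1.3, -0.4]
gripper_width: 0.599
```

```bash
python3 - <<'E'
from h import *
did(14.55,3.46,-2.82,0,0,7.9)
did(0,0,2.6,0,0,0)
did(0,0,-2.6,0,0,0)
go((370.4,-271.4,75,-247))
E
```

```text
t 22.55 tcp [606.7  -9.6  78. ] cmd [604.9  -9.3  75. ] j -164.4 -164.5 w 52.1 F [ 0.3  1.3 -0.4] q [ 14.  28. -13.   0. -49.   1.]
[370.4, -271.4, 75, -247] -> [7.6, 11.84, 0.0] [0.0, 0.0, 16.5] rows 7.0 9.6
```

Request:
play_rows(deltas=[[0.5,0.7,0,0,0,1.2,70],[1.2,1.9,0,0,0,2.7,70],[2.0,3.1,0,0,0,4.3,70],[2.8,4.3,0,0,0,5.9,70],[3.6,5.6,0,0,0,7.5,70],[4.4,6.9,0,0,0,9.1,70],[5.2,8.1,0,0,0,10.7,70],[6.0,9.3,0,0,0,12.3,70],[6.7,10.5,0,0,0,13.9,70],[7.3,11.4,0,0,0,15.5,70],[7.6,11.84,0,0,0,16.5,70],[7.6,11.84,0,0,0,16.5,70]])

```text
time_s: 23.75
tcp_pos: [0.3684, -0.273, 0.0739]
ee_rot: [[-0.922, -0.388, -0.001], [-0.388, 0.922, 0.0], [0.001, 0.001, -1.0]]
wrist_force: [1.6, 0.7, -1.3]
gripper_width: 0.8
```

```bash
python3 - <<'E'
from h import *
import cv2
did(7.6,11.84,0,0,0,16.5)
for n in('top','side'): cv2.imwrite('pics/b_%s.png'%n,r.capture(n)['pixels'][:,:,::-1])
go((370.4,-271.4,5,-247))
c=np.load('cams0.npy',allow_pickle=True).item()['top']['pixels']
v=cv2.resize(c[160:230,380:490],None,fx=7,fy=7,interpolation=cv2.INTER_CUBIC); cv2.imwrite('pics/stk.png',v[:,:,::-1])
E
```

```text
t 23.85 tcp [ 369.9 -272.3   74.1] cmd [ 370.4 -271.5   75. ] j 113.1 113.0 w 69.6 F [0.3 0.3 0.4] q [-16.  16. -34.  -0. -40. -51.]
[370.4, -271.4, 5, -247] -> [-0.0, 0.0, 2.8] [0.0, 0.0, 0.0] rows 1.4 0.0
```

View pics/b_top.png

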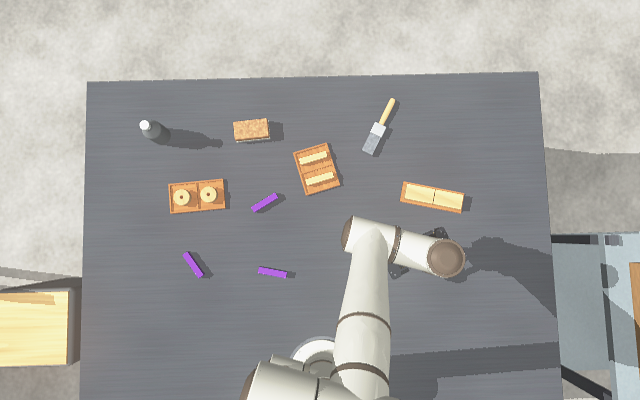

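View pics/stk.png

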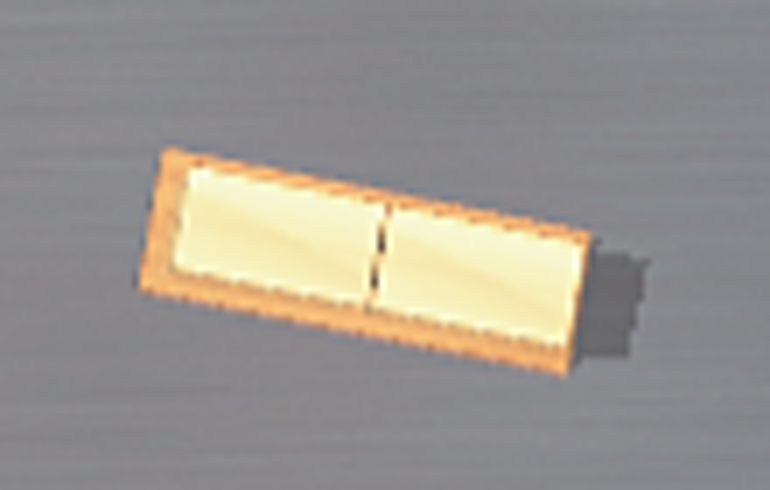

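Both sticks are in the stick tray, at (313,158) and (319,179), and the purple ones have not moved. Next I'll grip the block.

Request:
play_rows(deltas=[[0,0,0.9,0,0,0,70],[0,0,1.7,0,0,0,70],[0,0,2.4,0,0,0,70],[0,0,2.7,0,0,0,70],[0,0,2.78,0,0,0,70],[0,0,2.78,0,0,0,70],[0,0,2.78,0,0,0,0],[0,0,2.78,0,0,0,0],[0,0,2.78,0,0,0,0],[0,0,2.78,0,0,0,0],[0,0,2.78,0,0,0,0],[0,0,2.78,0,0,0,0]])

```text
time_s: 25.05
tcp_pos: [0.3701, -0.2723, 0.005]
ee_rot: [[-0.92, -0.391, 0.0], [-0.391, 0.92, -0.0], [-0.0, -0.0, -1.0]]
wrist_force: [-1.2, 1.9, 5.5]
gripper_width: 0.549
```

```bash
python3 - <<'E'
from h import *
from fit import *
did(0,0,2.78,0,0,0)
cams=np.load('cams0.npy',allow_pickle=True).item()
def back(c,u,v,z):
    d=c['R'].T@np.linalg.inv(c['camera_matrix'])@[u,v,1]; o=-c['R'].T@c['t']; return (o+d*(z-o[2])/d[2])[:2]*1e3
pts=(np.array([(190,167),(583,240),(565,345),(172,270),(378,255)])+.5)/7-.5+[380,160]
X=np.array([back(cams['top'],*p,.03) for p in pts]); print(X.round(1)); print('mean',X[:4].mean(0)); e=X[0]-X[1]+X[3]-X[2]; print(np.linalg.norm(e)/2, np.degrees(np.arctan2(-e[0],e[1])))
b=(np.array([(165,149),(140,291)])+.5)/7-.5+[380,160]
Y=np.array([back(cams['top'],*p,.0) for p in b]);print('board end',Y)
v=cv2.resize(cams['side']['pixels'][110:175,330:405],None,fx=8,fy=8,interpolation=cv2.INTER_CUBIC); cv2.imwrite('pics/stks.png',v[:,:,::-1])
# overlay of the fits
for n in('top','side'):
  for x,y,a in((.5365,-.369,-13.2),(.5352,-.3753,-13.3)):
    P=place(SH['stack'],x,y,np.radians(a)); print(n,(x,y),'top corners',proj(cams[n],P[[1,3,5,7]]).round(1).tolist(),'joint',proj(cams[n],np.array([[x,y,.03]])).round(1))
go()
E
```

```text
[[ 579.2 -286.9]
 [ 541.1 -463.5]
 [ 493.8 -452.6]
 [ 532.6 -276.6]
 [ 536.8 -370.2]]
mean [ 536.66628811 -369.90508295]
180.440145369413 -12.290804862235156
board end [[ 591.39619483 -282.46399184]
 [ 525.71867335 -267.83765287]]
top (0.5365, -0.369) top corners [[460.2, 209.3], [403.6, 197.7], [462.7, 194.5], [406.4, 183.0]] joint [[433.2 196.1]]
top (0.5352, -0.3753) top corners [[462.2, 209.7], [405.6, 198.0], [464.8, 194.9], [408.4, 183.3]] joint [[435.2 196.5]]
side (0.5365, -0.369) top corners [[389.4, 128.0], [359.6, 153.1], [376.5, 123.1], [346.0, 147.3]] joint [[368.5 137.3]]
side (0.5352, -0.3753) top corners [[390.3, 127.2], [360.6, 152.1], [377.5, 122.4], [347.1, 146.3]] joint [[369.5 136.4]]
t 25.05 tcp [ 370.1 -272.3    5. ] cmd [ 370.4 -271.5    5.5] j 113.0 113.0 w 47.8 F [-1.2  1.9  5.5] q [-16.  23. -37.   0. -29. -51.]
```

View pics/stks.png

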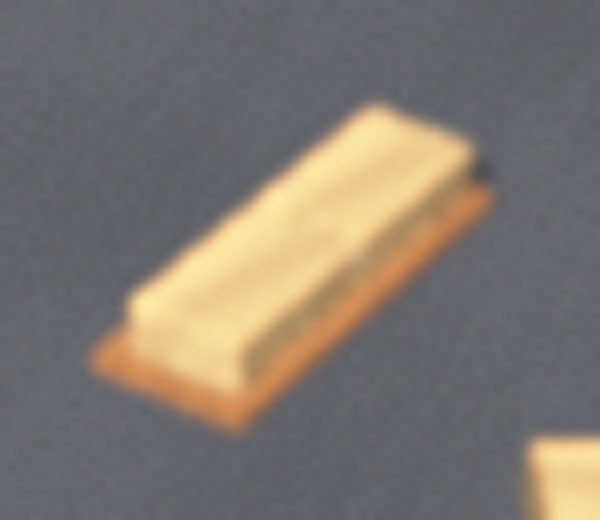

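Stack centre: the corners give (536.7,-369.9), the joint gives (536.8,-370.2) and the side view gives (538.7,-369.3). I'll use (537.3,-369.9) with yaw -13°.

```bash
python3 - <<'E'
from h import *
go((537.3,-369.9,95,-193))
E
```

```text
t 25.05 tcp [ 370.1 -272.3    5. ] cmd [ 370.4 -271.5    5.5] j 113.0 113.0 w 47.8 F [-1.2  1.9  5.5] q [-16.  23. -37.   0. -29. -51.]
[537.3, -369.9, 95, -193] -> [-4.61, -6.23, -3.58] [0.0, 0.0, -10.8] rows 4.3 6.3
```

Request:
play_rows(deltas=[[0,0,-1.2,0,0,0,0],[0,0,-2.6,0,0,0,0],[-0.3,-0.5,-3.58,0,0,-0.9,0],[-1.0,-1.3,-3.58,0,0,-2.3,0],[-1.7,-2.3,-3.58,0,0,-3.9,0],[-2.4,-3.3,-3.58,0,0,-5.5,0],[-3.1,-4.2,-3.58,0,0,-7.1,0],[-3.8,-5.1,-3.58,0,0,-8.7,0],[-4.3,-5.8,-3.58,0,0,-10.2,0],[-4.61,-6.23,-3.58,0,0,-10.8,0],[-4.61,-6.23,-3.58,0,0,-10.8,0],[-4.61,-6.23,-3.58,0,0,-10.8,0]])

```text
time_s: 26.25
tcp_pos: [0.536, -0.37, 0.0931]
ee_rot: [[-0.226, -0.974, -0.002], [-0.974, 0.226, 0.001], [-0.001, 0.002, -1.0]]
wrist_force: [-0.4, -1.1, -0.8]
gripper_width: 0.552
```

```bash
python3 - <<'E'
from h import *
import cv2
did(-4.61,-6.23,-3.58,0,0,-10.8)
for i in range(2):
  for n in('top','side'):
    c=r.capture(n)
    if i: cv2.imwrite('pics/bp_%s.png'%n,c['pixels'][:,:,::-1])
go((537.3,-369.9,35.5,-193))
E
```

```text
t 26.45 tcp [ 536.2 -370.1   94.3] cmd [ 537.3 -369.8   95. ] j 167.0 167.0 w 47.5 F [ 0.3 -0.3 -0.4] q [-20.  31.  -5.  -0. -54.   7.]
[537.3, -369.9, 35.5, -193] -> [0.0, 0.0, 2.38] [0.0, 0.0, 0.0] rows 1.2 0.0
```

View pics/bp_side.png

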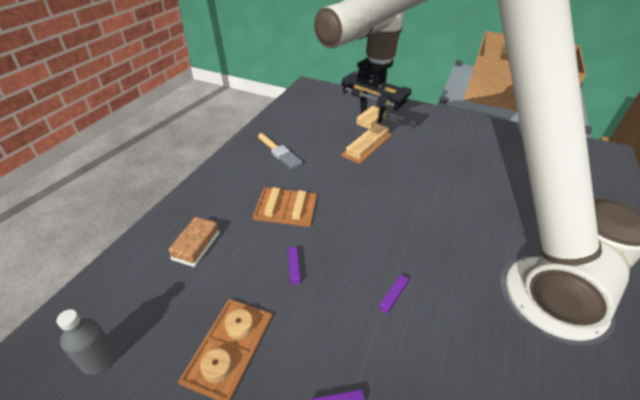

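View pics/bp_top.png

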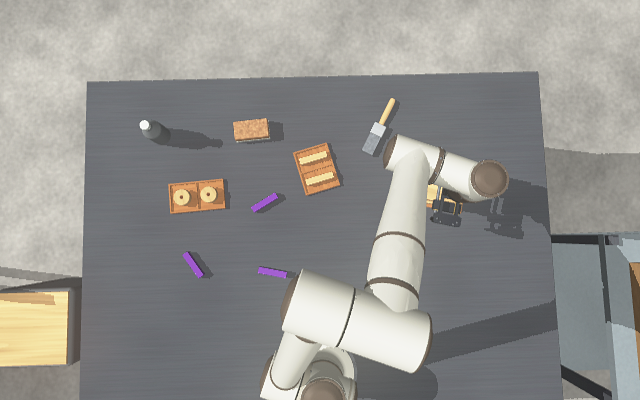

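The block is held level, at (372,117) in the side view, above the stack. I'll lower it.

Request:
play_rows(deltas=[[0,0,0.7,0,0,0,0],[0,0,1.4,0,0,0,0],[0,0,1.9,0,0,0,0],[0,0,2.2,0,0,0,0],[0,0,2.3,0,0,0,0],[0,0,2.3,0,0,0,0],[0,0,2.3,0,0,0,0]])

```text
time_s: 27.15
tcp_pos: [0.5375, -0.3707, 0.0374]
ee_rot: [[-0.224, -0.975, 0.001], [-0.975, 0.224, -0.001], [0.0, -0.001, -1.0]]
wrist_force: [-0.8, 0.1, -0.7]
gripper_width: 0.548
```

```bash
python3 - <<'E'
from h import *
import cv2
did(0,0,2.3,0,0,0)
c=r.capture('side')
cv2.imwrite('pics/bq.png',cv2.resize(c['pixels'][70:180,310:430],None,fx=6,fy=5,interpolation=cv2.INTER_CUBIC)[:,:,::-1])
go((537.3,-369.9,35.5,-193))
E
```

```text
t 27.2 tcp [ 537.5 -370.7   37.4] cmd [ 537.3 -369.8   37.5] j 167.0 167.0 w 47.9 F [ 1.7  1.  -0.2] q [-20.  34.  -8.   0. -48.   7.]
[537.3, -369.9, 35.5, -193] -> [0.0, 0.0, 0.08] [0.0, 0.0, 0.0] rows 0.0 0.0
```

View pics/bq.png

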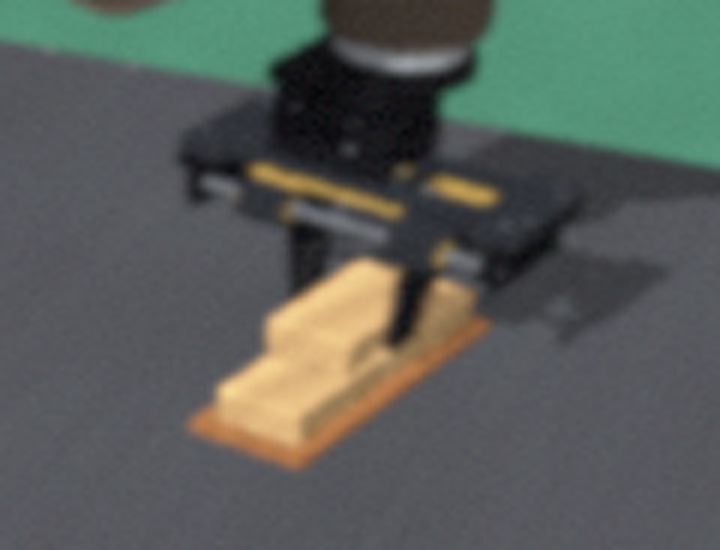

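The block sits about 2 mm above the stack, in line with it. I'll set it down and release.

Request:
play_rows(deltas=[[0,0,0.05,0,0,0,0],[0,0,0.09,0,0,0,0],[0,0,0.09,0,0,0,0],[0,0,0.09,0,0,0,56],[0,0,0.09,0,0,0,60],[0,0,0.09,0,0,0,64],[0,0,-0.4,0,0,0,66],[0,0,-1.2,0,0,0,70],[0,0,-2.4,0,0,0,70],[0,0,-4.0,0,0,0,70],[0,0,-5.0,0,0,0,70],[0,0,-5.0,0,0,0,70]])

```text
time_s: 28.4
tcp_pos: [0.5395, -0.3719, 0.168]
ee_rot: [[-0.224, -0.975, 0.01], [-0.975, 0.224, -0.005], [0.003, -0.011, -1.0]]
wrist_force: [-0.0, 0.7, 0.6]
gripper_width: 0.805
```

```bash
python3 - <<'E'
from h import *
did(0,0,-5,0,0,0)
go((300,-300,200,-193),(400,-50,250,-193))
E
```

```text
t 28.4 tcp [ 539.5 -371.9  168. ] cmd [ 537.3 -369.8  162.5] j 167.1 167.0 w 70.0 F [-0.   0.7  0.6] q [-20.  27.   0.   0. -63.   7.]
[300, -300, 200, -193] -> [-0.58, 9.88, -1.5] [0.0, 0.0, 0.0] rows 5.0 0.0
[400, -50, 250, -193] -> [-11.23, 8.23, -3.5] [0.0, 0.0, 0.0] rows 7.2 0.0
```

Moving out of the way so I can check the result.

Request:
play_rows(deltas=[[-0.8,0.6,-0.5,0,0,0,70],[-2.0,1.5,-1.0,0,0,0,70],[-3.4,2.5,-1.5,0,0,0,70],[-4.8,3.5,-2.0,0,0,0,70],[-6.2,4.5,-2.5,0,0,0,70],[-7.6,5.6,-3.0,0,0,0,70],[-9.0,6.6,-3.5,0,0,0,70],[-10.4,7.6,-3.5,0,0,0,70],[-11.23,8.23,-3.5,0,0,0,70],[-11.23,8.23,-3.5,0,0,0,70]])

```text
time_s: 29.4
tcp_pos: [0.398, -0.0489, 0.2495]
ee_rot: [[-0.22, -0.975, 0.001], [-0.975, 0.22, 0.001], [-0.001, -0.001, -1.0]]
wrist_force: [1.1, 0.0, -0.1]
gripper_width: 0.805
```

```bash
python3 - <<'E'
from h import *
from fit import *
did(-11.23,8.23,-3.5,0,0,0)
for i in range(2): cams={n:r.capture(n) for n in('top','side')}
np.save('cams1.npy',cams,allow_pickle=True)
for n in cams: cv2.imwrite('pics/f_%s.png'%n,cams[n]['pixels'][:,:,::-1])
v=cv2.resize(cams['top']['pixels'][160:230,380:490],None,fx=7,fy=7,interpolation=cv2.INTER_CUBIC); cv2.imwrite('pics/f_stk.png',v[:,:,::-1])
go()
E
```

```text
t 29.6 tcp [399.7 -51.1 249. ] cmd [400. -50. 250.] j 167.0 167.0 w 70.1 F [-0.6 -0.6  0.8] q [ 16.  -2. -25.   0. -66. -29.]
```

View pics/f_top.png

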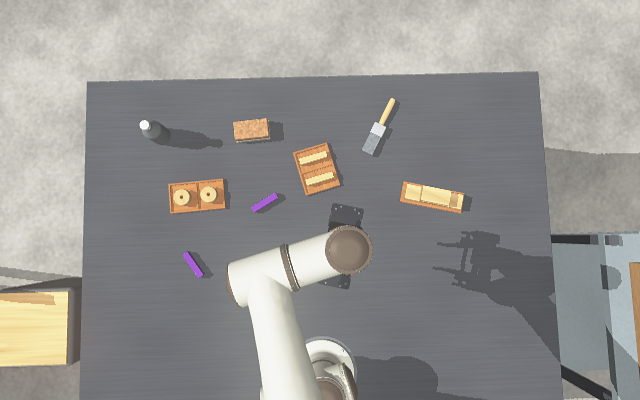

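View pics/f_side.png

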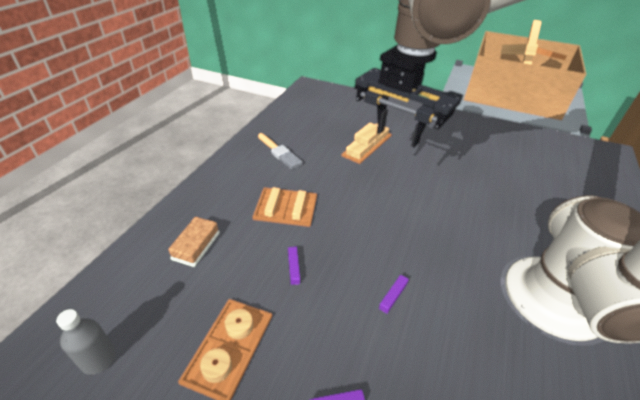

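View pics/f_stk.png

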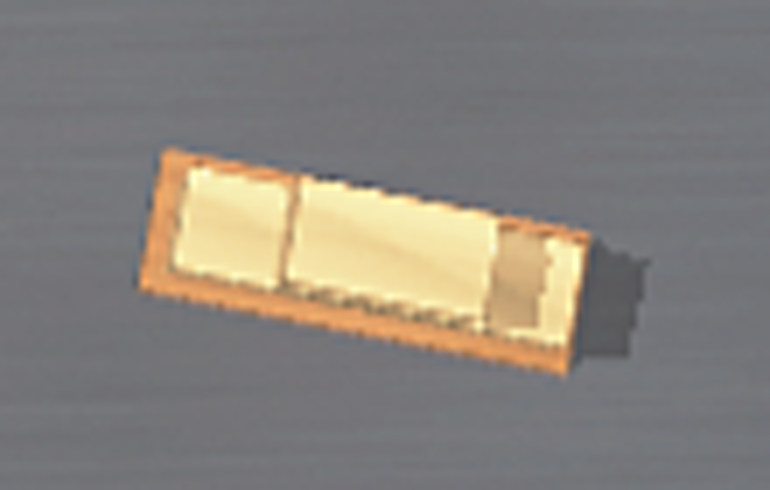

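```bash
python3 - <<'E'
from fit import *
cams=np.load('cams1.npy',allow_pickle=True).item()
def back(c,u,v,z):
    d=c['R'].T@np.linalg.inv(c['camera_matrix'])@[u,v,1]; o=-c['R'].T@c['t']; return (o+d*(z-o[2])/d[2])[:2]*1e3
def f(pts,z):
    pts=(np.array(pts)+.5)/7-.5+[380,160]
    X=np.array([back(cams['top'],*p,z) for p in pts]); e=X[0]-X[1]+X[3]-X[2]; w=X[0]-X[3]+X[1]-X[2]
    m=X.mean(0); print(m.round(1),np.linalg.norm(e)/2,np.linalg.norm(w)/2,np.degrees(np.arctan2(-e[0],e[1]))); return m
b=f([(303,178),(498,222),(486,322),(287,280)],.054)
s=f([(190,167),(583,240),(565,345),(172,270)],.03)
a=np.radians(-13); print('along y',(b-s)@[-np.sin(a),np.cos(a)],'across',(b-s)@[np.cos(a),np.sin(a)])
# synthetic overlay of expected block
ov={}
for n,(y0,y1,x0,x1,k) in {'top':(160,230,380,490,7),'side':(100,175,330,410,8)}.items():
    v=cv2.resize(cams[n]['pixels'][y0:y1,x0:x1],None,fx=k,fy=k,interpolation=cv2.INTER_CUBIC)
    for (sx,sy,z) in((.048,.09,.054),(.048,.182,.03)):
        P=place(np.array([[-sx/2,-sy/2,z],[sx/2,-sy/2,z],[sx/2,sy/2,z],[-sx/2,sy/2,z]]),.5373,-.3699,a)
        u=((proj(cams[n],P)-[x0,y0]+.5)*k-.5); cv2.polylines(v,[np.round(u).astype(np.int32)],True,(255,0,0),1)
    cv2.imwrite(f'pics/ov_{n}.png',v[:,:,::-1])
E
```

```text
[ 536.7 -370.2] 89.24558233747881 45.62180986739984 -13.96238978859223
[ 536.7 -369.9] 180.440145369413 48.13309467552657 -12.290804862235156
along y -0.31263072762979466 across 0.061466255840164734
```

View pics/ov_top.png

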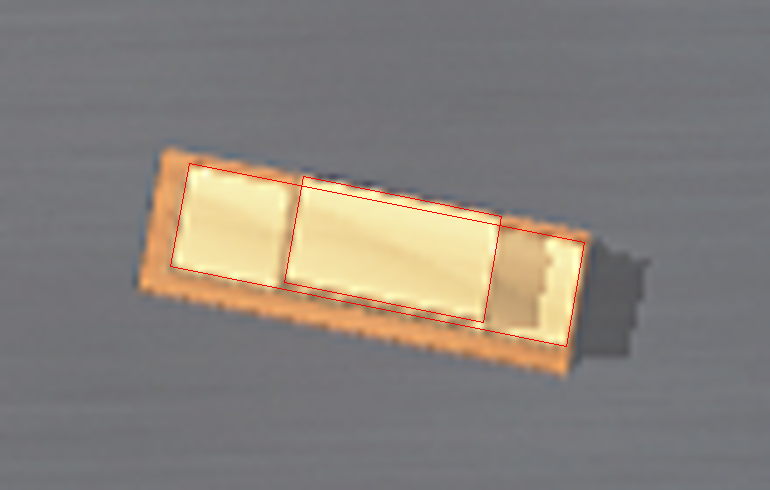

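View pics/ov_side.png

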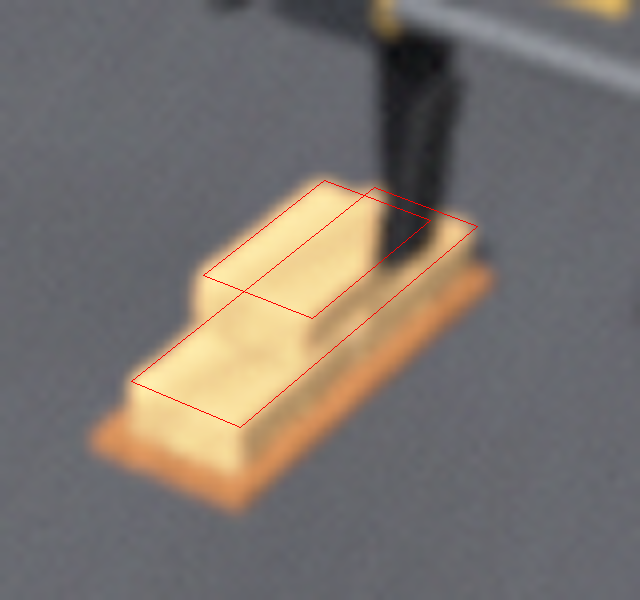

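The overlay agrees within about 1 px. The block is centred within about 1 mm in the top view, the wheels and sticks are in their bays, and the bystanders and all three purple sticks are unmoved. I'll hand the job in.

```bash
python3 -c "
from station import r
print(r.finish_job())"
```

```text
the job is handed in; nothing more can be done
None
```

The job is done and handed in at about 30 s of the 104 s allowed. In the order asked, I laid the wheels one per square bay, then the pale sticks lengthwise one per long bay, then the block on the stack across the joint.

**Last checks:**
- **Wheels and sticks:** the final pictures show each one flat in its own bay.
- **Block:** in the top view, its centre was about 0.3 mm off along the stack and 0.1 mm across. Measuring by hand-picked corners is good to about 1–2 mm. In the side view, the outline of the intended placement matched to about a pixel.
- **Left alone:** the sanding block, the brush and the three purple sticks looked unmoved. The arm hid one purple stick in the last top view, but it showed in the side view.
- **Forces:** the wrist force stayed under about 6 N in every reading I took.

**What disagreed:**
- **Stack position:** the first top-view outline fit was about 6 mm off along the stack's length, so I used the stack's corners and joint in the picture instead.
- **Yaw:** the corner measurements put the block's yaw at -14.0° and the stack's at -12.3°. With edges this short, I take that as pixel error.

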